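# Nip a repaired book in the crank press

### The arm

A 7-joint arm with a two-finger parallel gripper is mounted at the origin on the work surface. World frame = base frame: x ahead of the robot, y to its left, z up, the work surface at z = 0. Lengths are in mm, angles in degrees, forces in N, time in s.
With the tool pointing down it reaches from about 375 to 925 mm from the base axis. Payload 3.1 kg.
Tool frame: the origin (TCP) lies midway between the tips of the shut fingers; the grasp point (between the pads) lies 19 mm behind it; y points along the fingers, z is the direction in which the jaws open and shut, and the axes are right-handed (so a half turn about y gives the same grasp; the last joint's range is limited). The gripper opens to 85 mm and grips with 20 to 120 N. Pads are 22 mm wide; open, the fingers measure 114 mm over their backs; the gripper's body (76 mm by 85 mm) begins 54 mm behind the grasp point. The pads swing forward as they close: fully open they stand 13 mm farther back than shut.
Start: joints at [-69.718, 21.939, 2.515, 91.553, -1.026, 66.532, -2.859], TCP at [283.759, 584.793, 200.069] pointing down, gripper open.
Joint ranges: [-149.38, 149.38], [-23.57, 123.04], [-84.95, 90], [0, 143.3], [-89.99, 269.99], [3.08, 112.72], [-163.45, 163.45]. Speed limits (degrees/s): [159.86, 159.86, 180, 180, 180, 180, 180].

### API

Orientations are given as [roll, pitch, yaw] about the fixed x, y, z axes, in that order (R = Rz(yaw) Ry(pitch) Rx(roll)).
In Python, from plant import status, cams, close_job gives the robot as it stands. The module is installed in compiled form; this text tells all that it offers.
- The arm moves only by the shell command python3 -m inch 'ROWS' [FORCE]. ROWS is a JSON object of lists of equal length, an entry for each row: "slide": the shift along the tool's x, y, z in mm, a list of three; "rot": the turn, a rotation vector about the tool's x, y, z in degrees, a list of three; "claw": the closure, from -1 (fully open) to 1 (shut). A call has 1 to 8 rows; each row is the pose to reach, as a shift and turn from the pose commanded when the call began, along the tool's axes at that moment; what a row does not reach only later rows make up. A row lasts 1/8 s, in which the tool goes at most 62.5 mm and 10.7 degrees, less where a joint would pass 70% of its speed; a pose out of reach is approached as far as the arm can. A call with a gripper value outside its range is refused whole. The fingers move at their own pace and stop on an object; FORCE is the grip in N (left out, the last holds). Time passes only in rows, so rows that repeat a pose let the fingers close. It gives the time, the measured TCP pose, the force and the opening at its end, in the units of the state.
- status.get_obs(): the state, without advancing time (a new reading comes with each control period).
- cams.snapshot(name): name is "scene" or "top" or "wrist"; returns a dict with "color" (480x640x3 uint8, blue, green, red), "fov_y" (degrees; the focal length in pixels is half the picture's height over the tangent of half this angle, whatever the lens; pixels are square), "cx", "cy" (the principal point, pixels), "R" (3x3) and "t" (3): a world point X has camera coordinates R X + t; the wrist camera has in their place "hand_eye" (4x4, takes a point from camera to tool coordinates, whose origin is the TCP and whose axes are the tool frame's). Camera axes: x right, y down, z forward; pixel columns grow to the right and rows downward; lengths in mm; the calibration is good to about 2 mm. A picture is of the moment at which its call begins: read the wrist's pose just before it. There is no depth.
- close_job(): hands the job in, once; it reports no verdict.
The state is a dict: "t": time; "q": joint angles; "joint_velocities": joint speeds; "tau": joint torques, N m; "position": TCP position; "tool_rot": TCP orientation; "ft_force": force on the tool from outside, world axes, zero at the start; "wrist_torque": the same for the moment, N m; "finger_gap": finger opening in mm.
Only numpy, scipy, OpenCV 4.12 (cv2) and the standard library are available. Lean on these libraries where they do the work, as an engineer would, in place of code of your own. Each camera call takes 0.05 s, during which the arm holds its last target. There are 200 camera calls.

### The job

Press the repaired book: slide the bundle (the book between its two pressing boards) straight in until it lies centred and square under the platen of the book press, then take the crank by its loose grip sleeve and, keeping the sleeve held between the fingers the whole time it turns, wind clockwise (seen from above) until the platen nips the bundle firmly: the grip should pull clearly heavier, about three times what it took running free, but no more, for overtightening spoils the book. Then let go and leave the press nipped; do not disturb the glue jar, the brush and the other book.

Things in the scene. Friction and masses are not known exactly. Their poses are not given: they have to be found in the camera images.
- press: bench book press of grey iron, fixed. Origin: on the desk under the middle of its base (220 x by 280 y, 25 mm thick). x runs from its open front (robot's side) to its open back, y across, z up. Columns 22 mm thick at y = -118 and +118 mm, x = 0; crossbar 50 mm wide (x), 156 to 190 mm above the desk; below it the platen, 170 x by 150 y, 18 mm thick, that the screw lowers.
- press_front (a point): front edge of the press base, middle of its top, 110 mm in front of the press's axis. At the start the platen stands open by 7 to 23 mm over the bundle (differs from job to job, not measured); it goes down 12 mm for each clockwise turn of the crank. When let go the screw stays where it is left, the nip easing off to some 90 to 130 N without a visible move.
- crank_axis (a point): on the upright axis of screw and crank (press x = y = 0), level with the grip. Pull along the grip's circle while turning: 3.6 N free (dry friction), 6 N as the platen bears, then 1 N more per 0.5 rad; 9 to 10 N (200 to 240 N on the bundle) is firm, under 7.7 too loose, 14 crushes. Stood still it may read up to 7 N less; compared in the same way, firm reads about 6 N more than free.
- grip_sleeve: black upright grip sleeve, 26 mm thick, 66 mm long, free-spinning on the crank's pin. Origin: its centre, 258 mm above the desk, 70 mm from crank_axis; circles level round it, its own spin means nothing. Crank arm top 222 mm, pin cap top 297 mm above the desk. Starts beyond or beside the axis, not over the front. When it moves, its axis must be within 20 mm of the grasp point between the fingers.
- bundle: dark-grey book between two light wooden boards that keep together as one loose bundle: 200 x by 145 y by just under 50 mm high, 0.6 to 1.1 kg. Origin: centre of its underside, 37 to 45 mm above the desk on plywood packing (190 by 150 mm). Starts 40 to 65 mm out of the front, up to 5 mm aside and 0.1 rad askew. Home: on the press's axis, x along the press's x, front end 15 mm out of the platen.
- bundle_center (a point): the middle of the bundle, 24 mm above its underside; 100 mm from its front end. The bundle slides with 5 to 14 N. Pressed from above it holds to 90 N, then gives 1 mm per 40 N and stays set.
- glue_jar: bystander: white glue jar, 68 mm wide, 85 mm tall, loose on the desk left of the press; origin under its centre
- paste_brush: bystander: brush 190 mm long, loose on the desk left of the press; origin under its middle
- spare_book: bystander: brown-red book 200 by 135 by 30 mm lying loose on the desk right of the press; origin under its centre
Mind the look-alikes: they are no part of the job. What is meant by the bundle is not pink, and is the larger of those in its own colour.

How it is judged (in metres and radians):
On the way, in this order (a step that is already met when the one before it is completed fails the run):
1. the bundle lies centred and square under the open platen (x of bundle_center in the frame of press between -0.012 and 0.012 m and y of bundle_center in the frame of press between -0.012 and 0.012 m and angle between the x axis of bundle and the x axis of press, either way round below 0.08 rad), for 0.2 s.
2. the platen has been wound down until it bears on the bundle with 150 N or more (contact force between press and bundle above 150 N), for 0.3 s.
At the end, for the whole second after the job is handed in: The bundle's centre lies within 12 mm of the press's axis along the press's x and y and within 0.08 rad of square, the platen still nips it with over 60 N after letting go, and the crank stands still (all of step 1 and linear speed of grip_sleeve below 0.01 m/s and contact force between press and bundle above 60 N); the robot touches nothing.
It fails at once if the press squeezes the bundle with more than 400 N (overtightened) (contact force between press and bundle above 400 N).
It fails at once if the crank swings while its grip sleeve is not held between the fingers (linear speed of grip_sleeve above 0.05 m/s and horizontal distance between the grasp point and grip_sleeve above 0.02 m).
It fails at once if a bystander (glue jar, brush or spare book) is moved more than 30 mm (distance of any of glue_jar, paste_brush, spare_book from where it was at the start of the episode above 0.03 m).
It also fails if it takes over 72 s, if anything falls off the work surface, if the arm or the gripper's body presses on something with over 40 N, if the wrist force passes 120 N, or if a joint passes its speed limit or range.

## Working session

There is one attempt and no reset: what is moved stays moved. The work goes in short steps, Python scripts to look and compute and a shell command to move; the robot and the scene stay as the last step left them, time stands still between calls to the robot, and variables do not carry over. Pictures are saved under pics/ and viewed, about 8 in all and at most 12, crops included, and the job is handed in when it is done.

```bash
mkdir -p pics
cat > h.py <<'E'
import numpy as np, cv2
from plant import status, cams
from scipy.spatial.transform import Rotation as Ro
def shot(n,f):
    o=status.get_obs(); s=cams.snapshot(n); cv2.imwrite(f'pics/{f}.png',s['color'])
    np.save(f'pics/{f}.npy',dict(s=s,o=o),allow_pickle=True); return s,o
def ray(s,u,v,o=None):
    f=240/np.tan(np.radians(s['fov_y'])/2)
    d=np.array([(u-s['cx'])/f,(v-s['cy'])/f,1.])
    if 'R' in s: R=np.array(s['R']);t=np.array(s['t']).ravel();return -R.T@t,R.T@d
    H=np.array(s['hand_eye']);T=Ro.from_euler('xyz',np.ravel(o['tool_rot']),degrees=True).as_matrix()
    return T@H[:3,3]+o['position'],T@H[:3,:3]@d
def atz(s,u,v,z,o=None):
    c,d=ray(s,u,v,o); return c+d*(z-c[2])/d[2]
def proj(s,P):
    f=240/np.tan(np.radians(s['fov_y'])/2)
    c=np.array(s['R'])@np.array(P)+np.array(s['t']).ravel(); return c[0]/c[2]*f+s['cx'],c[1]/c[2]*f+s['cy']
def ld(f):
    d=np.load(f'pics/{f}.npy',allow_pickle=True).item(); return d['s'],d['o']
E
python3 - <<'E'
from h import *
s,o=shot('top','top0'); print(o); print({k:v for k,v in s.items() if k!='color'})
s,o=shot('scene','scene0'); print({k:v for k,v in s.items() if k!='color'})
E
```

```text
{'t': 0.0, 'q': array([-69.71837048,  21.99393658,   2.51182164,  91.64907875,
        -1.0272524 ,  66.53172566,  -2.85821014]), 'joint_velocities': array([ 1.37382093e-02,  1.03101445e-04,  6.33358843e-02, -6.66083639e-02,
       -1.45765799e-01,  2.89848892e-02, -3.68078413e-02]), 'tau': array([-3.00770298e-04, -4.33451772e+01,  1.02462396e+00, -2.49514568e+01,
        1.06057408e-02,  1.14140479e-02,  1.13827778e-05]), 'position': array([283.32488418, 583.85842821, 198.66498787]), 'tool_rot': array([-9.01520941e+01, -6.85164119e-03, -2.58806924e+01]), 'ft_force': array([ 0.65334293, -0.2827397 , -0.02802363]), 'wrist_torque': array([-0.0109742 , -0.00839768, -0.06937136]), 'finger_gap': 85.13361012452964}
{'fov_y': 53.406316629329865, 'cx': 327.75547170473635, 'cy': 244.7093547540963, 'R': array([[-5.89605070e-04, -9.99942576e-01, -1.07003321e-02],
       [-9.95190835e-01,  1.63486952e-03, -9.79414538e-02],
       [ 9.79533233e-02,  1.05911256e-02, -9.95134651e-01]]), 't': array([ -20.5259027 ,  608.08781366, 1292.81140496])}
{'fov_y': 42.580348829827216, 'cx': 319.6227995170948, 'cy': 252.7154926964092, 'R': array([[-0.99969385, -0.02016485, -0.01433798],
       [-0.00151402,  0.62825268, -0.77800789],
       [ 0.02469629, -0.777748  , -0.62809087]]), 't': array([ 599.13725719,  124.39030398, 1723.94060859])}
```

View pics/top0.png

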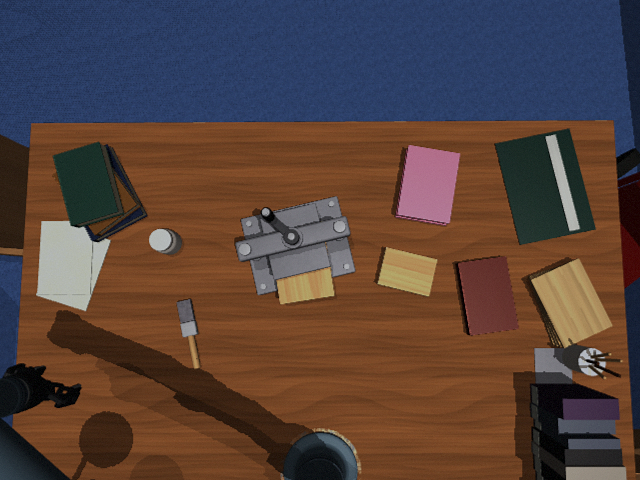

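View pics/scene0.png

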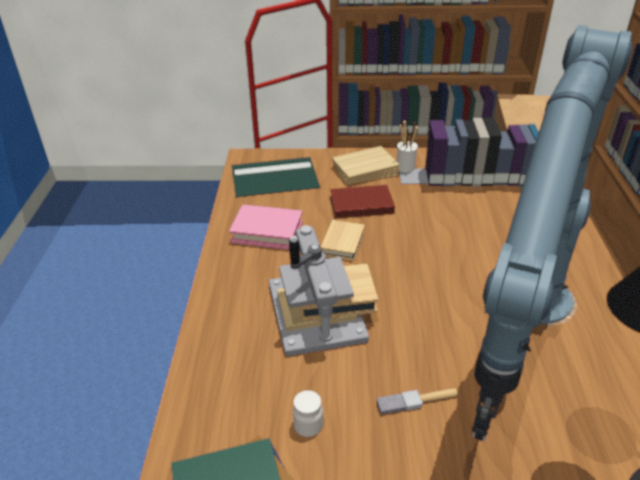

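Candidates for the bundle in the top picture are the boards in the press (305,287), a small wooden block (408,271), a wooden slab (570,300) and a pink book (428,185). I choose the one in the press and check it in a crop.

Run:
```python
from h import *
s,o=ld('top0'); c=s['color'][185:315,225:365]
cv2.imwrite('pics/c1.png',cv2.resize(c,None,fx=5.6,fy=4.6*5.6/4.6*0+5.6*0+4.6,interpolation=cv2.INTER_CUBIC) if 0 else cv2.resize(c,None,fx=4.6,fy=4.6,interpolation=cv2.INTER_CUBIC))
```

```text
(no output)
```

View pics/c1.png

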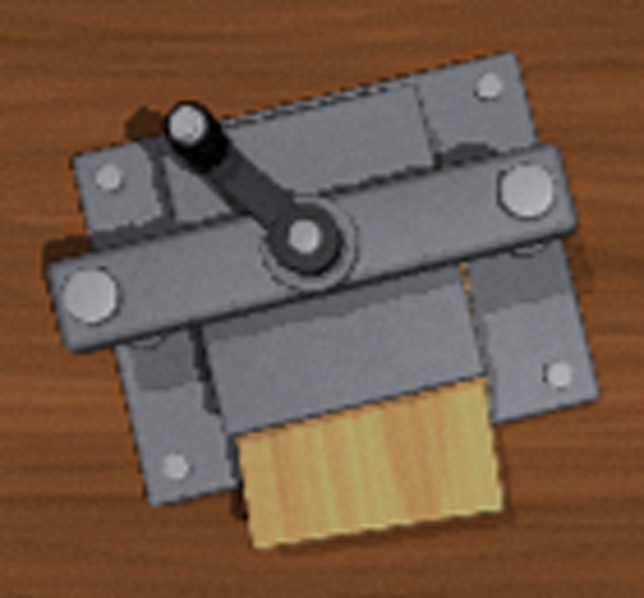

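The crop shows the wooden-topped bundle sticking out of the front of the press: front corners at crop (255,548) and (502,512). The pin cap is at (187,124), and the base corners are clear.

Run:
```python
from h import *
s,o=ld('top0')
p=lambda x,y,z:atz(s,225+x/4.6-.4,185+y/4.6-.4,z)
TL,TR,BR,BL=[p(x,y,25) for x,y in[(75,157),(517,53),(598,398),(153,505)]]
print(np.linalg.norm(TR-TL),np.linalg.norm(BR-BL),np.linalg.norm(TL-BL))
C=(TL+TR+BR+BL)/4; ex=(TL+TR-BL-BR)[:2];ey=(TL+BL-TR-BR)[:2]
a1=np.degrees(np.arctan2(ex[1],ex[0]));a2=np.degrees(np.arctan2(-ey[0],ey[1]));print('C',C,a1,a2)
a=np.radians((a1+a2)/2);X=np.array([np.cos(a),np.sin(a)]);Y=np.array([-X[1],X[0]])
def pr(P):d=(P-C)[:2];return d@X,d@Y
for n,x,y,z in[('colL',90,297,195),('colR',527,190,195),('hub',305,237,235),('cap',187,124,297),('bFL',255,548,90),('bFR',502,512,90),('platFL',238,435,127),('platFR',487,378,127)]:
  P=p(x,y,z);print(n,P.round(1),np.round(pr(P),1))
print('X',X)
print(pr(np.append(0,0)) if 0 else '')
```

```text
276.7935814458148 274.57653331855835 216.86275695375406
C [608.4874528   62.84793493  25.        ] 13.173379125700905 13.359830672451972
colL [581.3 179.9 195. ] [  0.4 120.1]
colR [637.7 -50.7 195. ] [   2.4 -117.3]
hub [608.2  63.  235. ] [-0.2  0.3]
cap [656.2 115.1 297. ] [58.4 39.9]
bFL [447.2 103.1  90. ] [-147.8   76.2]
bFR [467.5 -37.4  90. ] [-160.2  -65.2]
platFL [510.4 109.  127. ] [-84.9  67.5]
platFR [541.8 -29.1 127. ] [-86.  -74.2]
X [0.97331279 0.22948248]
```

```bash
cat >> h.py <<'E'
C=np.array([608.5,62.8]);A=13.27
X=np.array([np.cos(np.radians(A)),np.sin(np.radians(A))]);Y=np.array([-X[1],X[0]])
def W(px,py,z): return np.append(C+px*X+py*Y,z)
def go(P,rpy,o=None):
    o=o or status.get_obs(); T=Ro.from_euler('xyz',np.ravel(o['tool_rot']),degrees=True); G=Ro.from_euler('xyz',rpy,degrees=True)
    print('slide',T.inv().apply(P-o['position']).round(1),'rot',(T.inv()*G).as_rotvec(degrees=True).round(1),'pos',o['position'].round(1),'t',o['t'])
E
python3 -c "
from h import *
go(W(-195,0,200),[-90,0,A])"
```

```text
slide [ 3.688e+02 -1.000e-01 -4.501e+02] rot [  0.1 -39.2  -0. ] pos [283.4 583.9 198.8] t 0.1
```

```bash
python3 -m inch '{"slide":[[46,0,-56],[92,0,-112],[138,0,-168],[184,0,-225],[230,0,-281],[276,0,-337],[322,0,-393],[369,0,-450]],"rot":[[0,-5,0],[0,-10,0],[0,-15,0],[0,-20,0],[0,-25,0],[0,-30,0],[0,-35,0],[0,-39.2,0]],"claw":[-0.3,-0.3,-0.3,-0.3,-0.3,-0.3,-0.3,-0.3]}' 40; python3 -c "
from h import *
go(W(-195,0,200),[-90,0,A])"
```

```text
t: 1.1
position: [400.0, 96.4, 199.9]
tool_rot: [-90.0, -0.0, 13.5]
ft_force: [0.4, -0.1, -0.3]
finger_gap: 55.6
slide [ -0.   -0.1 -80.6] rot [-0.   0.2  0. ] pos [400.   96.4 199.9] t 1.1
```

```bash
python3 -m inch '{"slide":[[0,0,-45],[0,0,-81],[0,0,-81],[0,50,-81],[0,100,-81],[0,100,-81]],"rot":[[0,0,0],[0,0,0],[0,0,-8],[0,0,-15],[0,0,-15],[0,0,-15]],"claw":[-0.3,-0.3,-0.3,-0.3,-0.3,-0.3]}'; python3 -c "
from h import *
go(W(-195,0,100),[-90,0,A])
shot('wrist','w1')"
```

```text
t: 1.85
position: [413.5, 18.5, 96.1]
tool_rot: [-90.0, -14.4, 13.3]
ft_force: [-0.0, 0.1, 0.1]
finger_gap: 55.6
slide [ 5.7 -2.6 -1.6] rot [ 0.   0.  14.4] pos [413.5  18.5  96.1] t 1.85
```

View pics/w1.png

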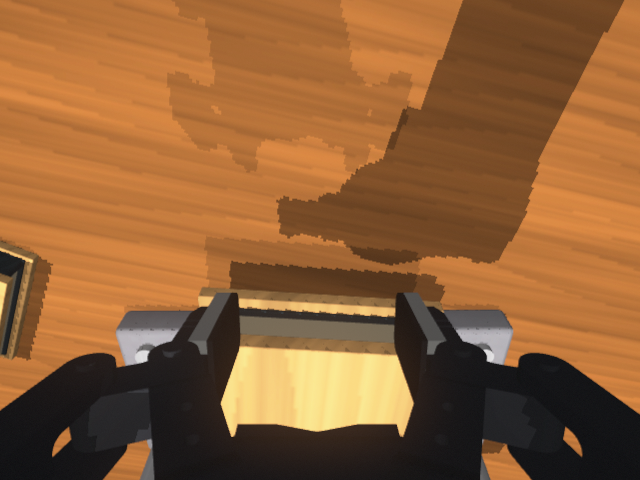

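The wrist view shows the bundle's front face between the fingers at about (320,325), with the tips just above and in front of it. Lower, then push.

```bash
python3 -m inch '{"slide":[[-5,18,0],[-9,35,-1.5],[-9,35,-1.5],[0,37.5,-1.5],[9,40,-1.5],[19,42.5,-1.5]],"rot":[[0,0,0],[0,0,0],[0,0,0],[0,0,0],[0,0,0],[0,0,0]],"claw":[-0.3,-0.3,-0.3,-0.3,-0.3,-0.3]}'; python3 -c "
from h import *
o=status.get_obs();d=o['position'][:2]-C;print(d@X,d@Y,o['position'][2],o['ft_force'])"
```

```text
t: 2.65
position: [449.4, 25.5, 64.9]
tool_rot: [-90.0, -15.1, 13.3]
ft_force: [-0.5, 0.8, -0.1]
finger_gap: 55.5
-163.37466335762005 0.25686460567771197 64.86970947153226 [-0.513419    0.76266005 -0.10003849]
```

```bash
python3 -m inch '{"slide":[[5,1.3,0],[10,2.6,0],[15,3.9,0],[20,5.2,0],[25,6.5,0],[30,7.8,0],[35,9,0],[39,10.4,0]],"rot":[[0,0,0],[0,0,0],[0,0,0],[0,0,0],[0,0,0],[0,0,0],[0,0,0],[0,0,0]],"claw":[-0.3,-0.3,-0.3,-0.3,-0.3,-0.3,-0.3,-0.3]}'; python3 -c "
from h import *
o=status.get_obs();d=o['position'][:2]-C;print(d@X,d@Y,o['position'][2],o['ft_force'])
s,o=shot('wrist','w2');s,o=shot('top','top2');a=cv2.resize(ld('w2')[0]['color'][200:480],(400,175));b=cv2.resize(s['color'][185:315,225:365],None,fx=4,fy=4)
c=np.zeros((520,960,3),np.uint8);c[:175,:400]=a;c[:,400:]=b;cv2.imwrite('pics/c2.png',cv2.resize(c,(800,433)))"
```

```text
t: 3.65
position: [487.4, 34.4, 64.0]
tool_rot: [-90.0, -15.0, 13.3]
ft_force: [-0.4, 0.6, 0.2]
finger_gap: 55.5
-124.41177027350751 0.1757939982408796 64.04245216734701 [-0.42943607  0.56698982  0.21665282]
```

View pics/c2.png

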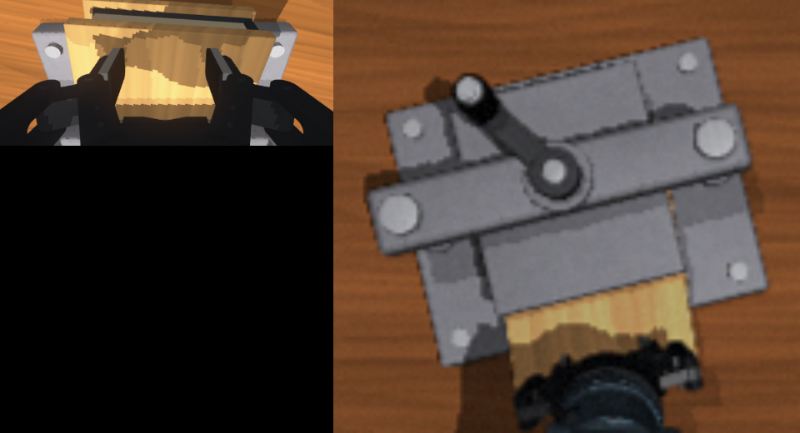

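Run:
```python
from h import *
s,o=ld('w2');H=np.array(s['hand_eye']);print(H.round(3))
f=240/np.tan(np.radians(s['fov_y'])/2);print(s['fov_y'],s['cx'],s['cy'])
iH=np.linalg.inv(H)
for q in [(0,0,0),(0,0,28),(0,0,-28),(0,-10,28),(11,-8,28),(-11,-8,28)]:
  c=iH@np.append(q,1);print(q,c[:3].round(),(c[0]/c[2]*f+s['cx']).round(),(c[1]/c[2]*f+s['cy']).round())
cv2.imwrite('pics/c3.png',s['color'])
```

```text
[[ 0.00000e+00  9.65000e-01  2.61000e-01 -6.70090e+01]
 [ 1.00000e-03 -2.61000e-01  9.65000e-01 -1.74581e+02]
 [ 1.00000e+00  0.00000e+00 -1.00000e-03  1.37000e-01]
 [ 0.00000e+00  0.00000e+00  0.00000e+00  1.00000e+00]]
59.18122615257486 316.72415815710593 239.11473348859386
(0, 0, 0) [  0.  19. 186.] 317.0 283.0
(0, 0, 28) [ 28.  19. 186.] 380.0 283.0
(0, 0, -28) [-28.  19. 186.] 253.0 283.0
(0, -10, 28) [ 28.  22. 176.] 384.0 291.0
(11, -8, 28) [ 28.  32. 181.] 382.0 313.0
(-11, -8, 28) [ 28.  11. 175.] 384.0 265.0
```

View pics/c3.png

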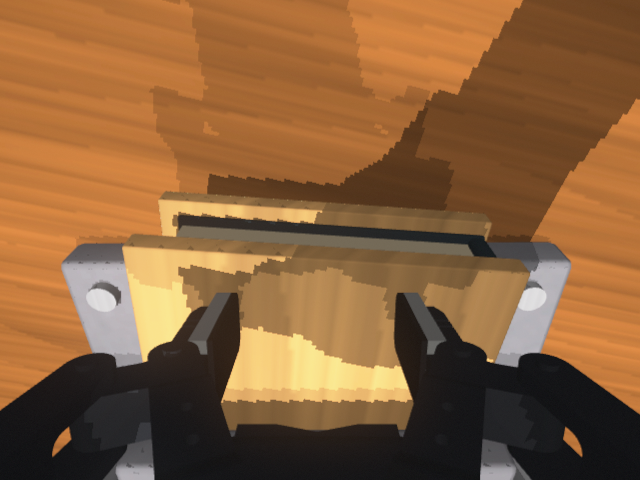

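Run:
```python
from h import *
s,o=ld('w2')
for u,v,z in [(124,235,90),(530,260,90),(62,262,25),(570,262,25),(128,248,82),(222,403,120),(413,401,120)]:
  P=atz(s,u,v,z,o);d=P[:2]-C;print(P.round(),(d@X).round(1),(d@Y).round(1))
print(o['position'],o['tool_rot'],status.get_obs()['ft_force'])
```

```text
[465. -38.  90.] -163.1 -65.6
[442. 101.  90.] -153.2 75.4
[533. -96.  25.] -109.5 -136.9
[470. 170.  25.] -109.8 136.2
[475. -40.  82.] -153.1 -69.6
[504.   6. 120.] -115.2 -31.7
[488.  68. 120.] -116.3 32.5
[487.3697726   34.4136037   64.04245217] [-90.0019061  -15.01170517  13.32168479] [-0.55427565 -0.62353381  0.05530889]
```

The wrist view shows the tips at (220,293) and (415,293) hovering over the top board. The bundle's front edge, from (124,235) to (530,260), hasn't moved, so the open fingertips stand well behind the TCP. I'll back off, tilt more, go lower and push again.

```bash
python3 -m inch '{"slide":[[-16,-4,0],[-32,-9,0],[-48,-13,0],[-48,-13,0],[-53,5,0],[-53,5,0],[-53,5,0]],"rot":[[0,0,0],[0,0,0],[0,0,-7],[0,0,-15],[0,0,-15],[0,0,-15],[0,0,-15]],"claw":[-0.3,-0.3,-0.3,-0.3,-0.3,-0.3,-0.3]}'; python3 -c "
from h import *
o=status.get_obs();d=o['position'][:2]-C;print(d@X,d@Y,o['position'][2],o['ft_force'],o['q'])
shot('wrist','w3')"
```

```text
t: 4.62
position: [445.7, 1.8, 37.6]
tool_rot: [-92.4, -24.7, 14.2]
ft_force: [-2.5, -0.2, -1.5]
finger_gap: 55.7
-172.44390901703136 -22.000737389960232 37.60287218787045 [-2.54363954 -0.18028352 -1.51168258] [ 32.26659274   5.77916745 -36.40165713 143.3055649    9.88308778
   7.3592251   90.91112819]
```

View pics/w3.png

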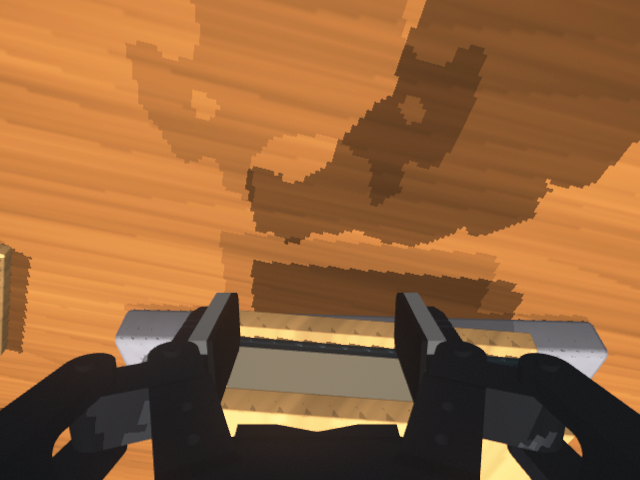

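The fingers are now in front of the bundle's face, which is good. But joint 4 is at its limit and the tool has drifted 22 mm sideways, so I'll take tilt out and recentre.

```bash
python3 -m inch '{"slide":[[0,0,0],[0,0,0],[0,0,0]],"rot":[[0,0,7],[0,0,13],[0,0,13]],"claw":[-0.3,-0.3,-0.3]}'; python3 -c "
from h import *
o=status.get_obs();d=o['position'][:2]-C;print(d@X,d@Y,o['position'][2],o['ft_force'],o['q'])
go(W(-172,0,40),[-90,-14,A])"
```

```text
t: 5.05
position: [450.2, 2.8, 39.6]
tool_rot: [-92.3, -12.1, 13.7]
ft_force: [0.8, -0.5, -1.1]
finger_gap: 55.3
-167.86677023101475 -22.031097485689447 39.56121603675499 [ 0.76924348 -0.51518216 -1.05327914] [ 25.49693906   9.77736373 -32.7591444  133.60306889  13.53515815
  26.48578803  85.64726608]
slide [-3.8 -2.1 22. ] rot [ 2.2  0.5 -1.9] pos [450.2   2.8  39.6] t 5.05
```

```bash
python3 -m inch '{"slide":[[-4,-1,11],[-4,-1,22],[-4,-1,22],[2,1,22],[8,3,22],[15,4,22],[22,6,22]],"rot":[[1,0,-1],[2.2,0.5,-2],[2.2,0.5,-2],[2.2,0.5,-2],[2.2,0.5,-2],[2.2,0.5,-2],[2.2,0.5,-2]],"claw":[-0.3,-0.3,-0.3,-0.3,-0.3,-0.3,-0.3]}'; python3 -c "
from h import *
o=status.get_obs();d=o['position'][:2]-C;print(d@X,d@Y,o['position'][2],o['ft_force'],o['q'])
go(W(-120,0,40),[-90,-14,A])"
```

```text
t: 5.92
position: [463.0, 28.1, 34.9]
tool_rot: [-89.9, -13.5, 13.1]
ft_force: [-5.5, -2.6, 2.2]
finger_gap: 55.5
-149.62983154204574 -0.41400381698844896 34.9379489726527 [-5.50146152 -2.59288512  2.18551094] [ 24.76822318  11.63675267 -33.65799055 132.83205405  12.27766226
  24.40169734  84.90361196]
slide [30.   2.   0.5] rot [-0.  -0.2 -0.5] pos [463.   28.1  34.9] t 5.925
```

```bash
python3 -m inch '{"slide":[[5,1,0],[10,2,0],[15,2.5,0],[20,3,0],[25,4,0],[30,5,0],[35,6,0],[40,7,0]],"rot":[[0,0,0],[0,0,-2],[0,0,-4],[0,0,-6],[0,0,-8],[0,0,-10],[0,0,-12],[0,0,-14]],"claw":[-0.3,-0.3,-0.3,-0.3,-0.3,-0.3,-0.3,-0.3]}'; python3 -c "
from h import *
o=status.get_obs();d=o['position'][:2]-C;print(d@X,d@Y,o['position'][2],o['ft_force'],o['q'])
s,o=shot('wrist','w4');s,o=shot('top','top4')
go(W(-92,0,40),[-90,-28,A])"
```

```text
t: 6.92
position: [503.4, 37.9, 38.0]
tool_rot: [-89.9, -27.8, 13.1]
ft_force: [-2.7, -1.3, -1.2]
finger_gap: 55.8
-107.99955088172312 -0.15818926564289199 37.975577836473114 [-2.67136596 -1.27028044 -1.23005067] [ 19.10912532  10.87533731 -26.7536877  138.56860274  19.61920795
   4.34643575  77.86675221]
slide [14.9  5.7 -0. ] rot [-0.1 -0.1 -0.2] pos [503.5  38.1  38.1] t 7.025
```

View pics/w4.png

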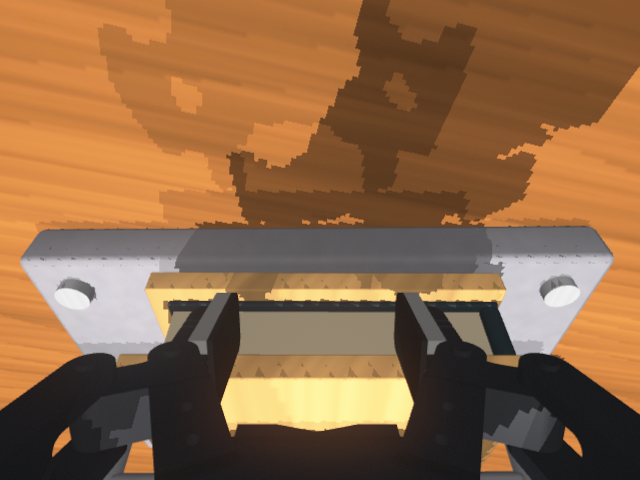

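Run:
```python
from h import *
s,o=ld('w4')
for u,v,z in [(147,273,41),(506,275,41),(225,378,90),(412,378,90),(22,258,25),(612,258,25)]:
  P=atz(s,u,v,z,o);d=P[:2]-C;print((d@X).round(1),(d@Y).round(1))
```

```text
-117.4 -71.5
-115.6 79.8
-119.3 -30.7
-119.0 31.5
-110.4 -135.5
-109.4 135.8
```

```bash
python3 -m inch '{"slide":[[3,1.6,0],[6,3.2,0],[9,4.8,0],[12,6.4,0]],"rot":[[0,0,0],[0,0,0],[0,0,0],[0,0,0]],"claw":[-0.3,-0.3,-0.3,-0.3]}'; python3 -c "
from h import *
o=status.get_obs();d=o['position'][:2]-C;print(d@X,d@Y,o['position'][2],o['ft_force'],o['q'])
s,o=shot('wrist','w5')
g=s['color'].astype(int);
for u in (180,330,500): print(u,[(v,*g[v,u]) for v in range(240,310,3)])"
```

```text
t: 7.52
position: [517.9, 41.6, 38.8]
tool_rot: [-89.9, -27.8, 13.2]
ft_force: [-1.7, -1.4, -3.2]
finger_gap: 55.5
-93.08333284623744 0.13926924444143116 38.800237712426856 [-1.67406333 -1.36774502 -3.22255758] [ 16.59940103  11.93204934 -24.6626257  136.92303301  20.43431285
   4.80951064  76.86484468]
180 [(240, np.int64(181), np.int64(177), np.int64(180)), (243, np.int64(184), np.int64(179), np.int64(184)), (246, np.int64(184), np.int64(178), np.int64(183)), (249, np.int64(156), np.int64(153), np.int64(156)), (252, np.int64(98), np.int64(95), np.int64(99)), (255, np.int64(96), np.int64(95), np.int64(99)), (258, np.int64(94), np.int64(96), np.int64(102)), (261, np.int64(72), np.int64(102), np.int64(125)), (264, np.int64(72), np.int64(101), np.int64(123)), (267, np.int64(73), np.int64(105), np.int64(127)), (270, np.int64(75), np.int64(108), np.int64(132)), (273, np.int64(81), np.int64(124), np.int64(165)), (276, np.int64(84), np.int64(130), np.int64(172)), (279, np.int64(85), np.int64(132), np.int64(175)), (282, np.int64(86), np.int64(137), np.int64(182)), (285, np.int64(82), np.int
[... 2197 characters left out ...]
np.int64(116), np.int64(117)), (273, np.int64(103), np.int64(112), np.int64(123)), (276, np.int64(77), np.int64(121), np.int64(159)), (279, np.int64(81), np.int64(130), np.int64(172)), (282, np.int64(81), np.int64(130), np.int64(174)), (285, np.int64(82), np.int64(131), np.int64(174)), (288, np.int64(94), np.int64(150), np.int64(200)), (291, np.int64(124), np.int64(204), np.int64(246)), (294, np.int64(144), np.int64(230), np.int64(253)), (297, np.int64(127), np.int64(209), np.int64(248)), (300, np.int64(91), np.int64(148), np.int64(197)), (303, np.int64(126), np.int64(149), np.int64(175)), (306, np.int64(201), np.int64(198), np.int64(201)), (309, np.int64(196), np.int64(191), np.int64(192))]
```

```bash
python3 -m inch '{"slide":[[2,1,0],[2,1,0],[-10,-5,0],[-20,-10,0],[0,-50,0],[25,-100,0],[50,-150,0],[50,-150,0]],"rot":[[0,0,0],[0,0,0],[0,0,3],[0,0,10],[0,0,18],[0,0,27],[0,0,28],[0,0,28]],"claw":[-0.3,-0.3,-0.3,-0.3,-0.3,-0.3,-0.3,-0.3]}'; python3 -c "
from h import *
o=status.get_obs();d=o['position'][:2]-C;print(d@X,d@Y,o['position'][2],o['ft_force'],o['q'])
s,o=shot('top','top6');cv2.imwrite('pics/c6.png',cv2.resize(s['color'][185:315,225:365],None,fx=4.6,fy=4.6,interpolation=cv2.INTER_CUBIC))"
```

```text
t: 8.57
position: [500.9, 37.1, 202.3]
tool_rot: [-90.1, -0.9, 13.2]
ft_force: [-0.1, 0.5, -0.8]
finger_gap: 55.3
-110.65026571520367 -0.3369630805746646 202.30357026198254 [-0.0907122   0.54317725 -0.76587085] [ 28.76268762   8.32623445 -40.23438158 110.47477649   6.09402399
  62.36872447  89.29578175]
```

View pics/c6.png

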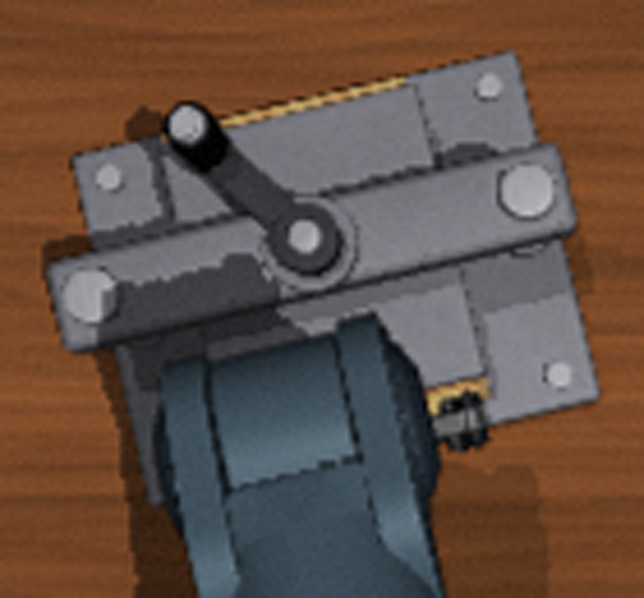

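The back edge of the bundle shows all along the platen's back, from (225,125) to (410,82), parallel to it. The front strip shows at (458,392). The bundle is home and square, so next is the crank.

```bash
python3 -m inch '{"slide":[[0,-55,0],[0,-110,0],[40,-135,10],[80,-140,20],[120,-140,30],[168,-140,40],[168,-140,40],[168,-140,40]],"rot":[[0,0,0],[0,0,0],[0,0,0],[0,0,-1],[0,0,-1],[0,0,-1],[0,0,-1],[0,0,-1]],"claw":[-0.3,-0.6,-1,-1,-1,-1,-1,-1]}' 60
python3 - <<'E'
from h import *
s,o=ld('top6')
for x,y,z in[(230,121,90),(405,78,90),(488,378,90)]:
  P=atz(s,225+x/4.6-.4,185+y/4.6-.4,z);d=P[:2]-C;print((d@X).round(1),(d@Y).round(1))
go(W(57.6,39.8,232),[-90,0,A]); print(status.get_obs()['q'])
s,o=shot('wrist','w7')
E
```

```text
t: 9.62
position: [646.7, 112.3, 333.0]
tool_rot: [-89.9, -0.7, 13.2]
ft_force: [0.1, 0.3, 0.1]
finger_gap: 85.9
95.3 36.2
96.4 -68.3
-84.2 -75.0
slide [  7.7 101.1   0.2] rot [-0.1 -0.1  0.7] pos [646.7 112.3 333. ] t 9.625
[ 17.26678994  22.85303317 -41.84282912  79.66841841  15.16780841
  82.39074157  79.10071409]
```

View pics/w7.png

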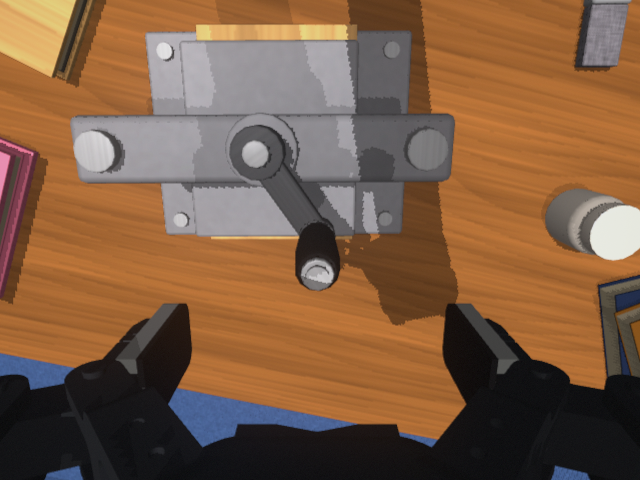

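The wrist view shows the cap at (317,273) midway between the open fingers (190 and 445), with the bundle's front strip at (276,32) centred in the press. Next I check the numbers and descend.

```bash
python3 - <<'E'
from h import *
s,o=ld('w7')
for u,v,z in[(317,273,297),(256,153,235),(196,24,90),(356,25,90)]:
  P=atz(s,u,v,z,o);d=P[:2]-C;print(P.round(1),(d@X).round(1),(d@Y).round(1))
E
python3 -m inch '{"slide":[[8,0,0],[8,0,0],[8,25,0],[8,50,0],[8,75,0],[8,95,0],[8,101,0],[8,101,0]],"rot":[[0,0,0.7],[0,0,0.7],[0,0,0.7],[0,0,0.7],[0,0,0.7],[0,0,0.7],[0,0,0.7],[0,0,0.7]],"claw":[-1,-1,-1,-1,-1,-1,-1,-1]}' 60; python3 -c "
from h import *
go(W(57.6,39.8,232),[-90,0,A])"
```

```text
[655.2 114.4 297. ] 57.3 39.5
[608.   63.9 235. ] -0.2 1.2
[524.2 -27.2  90. ] -102.7 -68.3
[492.3 112.4  90. ] -101.7 74.9
t: 10.68
position: [656.7, 114.6, 233.8]
tool_rot: [-89.9, -0.2, 13.2]
ft_force: [-0.4, 0.3, 0.3]
finger_gap: 85.6
slide [-1.2  1.7  0.4] rot [-0.1 -0.1  0.2] pos [656.7 114.6 233.8] t 10.675
```

```bash
python3 -m inch '{"slide":[[-1,2,0],[-1,2,0],[-1,2,0],[-1,2,0],[-1,2,0],[-1,2,0]],"rot":[[0,0,0],[0,0,0],[0,0,0],[0,0,0],[0,0,0],[0,0,0]],"claw":[0,0.4,0.8,1,1,1]}' 60
python3 - <<'E'
from h import *
o=status.get_obs();d=o['position'][:2]-C;print(d@X,d@Y,np.hypot(d@X,d@Y),np.degrees(np.arctan2(d@Y,d@X)),o['ft_force'],o['finger_gap'])
shot('wrist','w8')
E
```

```text
t: 11.42
position: [655.8, 114.6, 232.3]
tool_rot: [-89.9, -0.2, 13.2]
ft_force: [-0.6, -0.8, 3.2]
finger_gap: 24.8
57.976427344115926 39.56894084585952 70.19235861011285 34.31355618398795 [-0.60693601 -0.82308722  3.16676166] 24.78166028089794
```

View pics/w8.png

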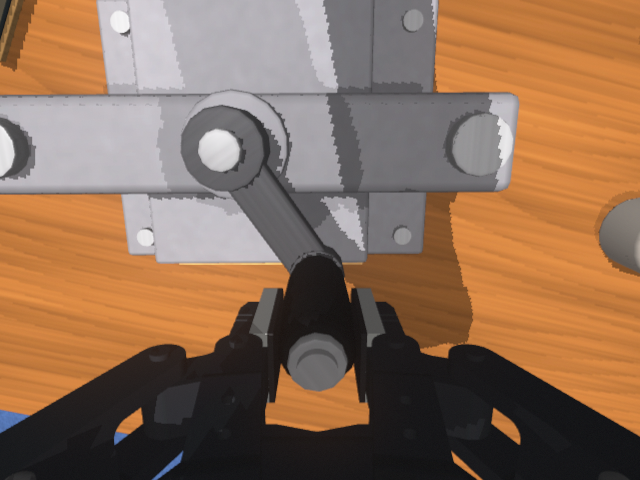

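The wrist view shows the sleeve at (317,330) held between both pads. Now wind, 80° per call.

```bash
cat > tab.py <<'E'
import sys,numpy as np
from h import *
o=status.get_obs();d=o['position'][:2]-C;p=np.array([d@X,d@Y]);ph=np.arctan2(p[1],p[0])
F=np.array([o['ft_force'][:2]@X,o['ft_force'][:2]@Y]);cw=np.array([np.sin(ph),-np.cos(ph)])
print('t',round(o['t'],2),'r',np.hypot(*p).round(1),'phi',np.degrees(ph).round(1),'pull',(-F@cw).round(2),'rad',(F@p/70).round(2),'gap',o['finger_gap'].round(1),'z',o['position'][2].round(1),'Fz',o['ft_force'][2].round(1),'rot',np.round(o['tool_rot'],1))
if len(sys.argv)>1:
  c=float(sys.argv[1]);st=float(sys.argv[2]) if len(sys.argv)>2 else 10
  a=np.radians(c-st*np.arange(9));q=70*np.c_[np.cos(a)-np.cos(a[0]),0*a,np.sin(a)-np.sin(a[0])]
  print((q[1:]*2).round().__truediv__(2).tolist())
E
python3 tab.py 34.3; python3 tab.py -45.7;python3 tab.py -125.7
```

```text
Traceback (most recent call last):
  File "tab.py", line 5, in <module>
    print('t',round(o['t'],2),'r',np.hypot(*p).round(1),'phi',np.degrees(ph).round(1),'pull',(-F@cw).round(2),'rad',(F@p/70).round(2),'gap',o['finger_gap'].round(1),'z',o['position'][2].round(1),'Fz',o['ft_force'][2].round(1),'rot',np.round(o['tool_rot'],1))
                                                                                                                                            ^^^^^^^^^^^^^^^^^^^^^
AttributeError: 'float' object has no attribute 'round'
Traceback (most recent call last):
  File "tab.py", line 5, in <module>
    print('t',round(o['t'],2),'r',np.hypot(*p).round(1),'phi',np.degrees(ph).round(1),'pull',(-F@cw).round(2),'rad',(F@p/70).round(2),'gap',o['finger_gap'].round(1),'z',o['position'][2].round(1),'Fz',o['ft_force'][2].round(1),'rot',np.round(o['tool_rot'],1))
                                                                                                                                            ^^^^^^^^^^^^^^^^^^^^^
AttributeError: 'float' object has no attribute 'round'
Traceback (most recent call last):
  File "tab.py", line 5, in <module>
    print('t',round(o['t'],2),'r',np.hypot(*p).round(1),'phi',np.degrees(ph).round(1),'pull',(-F@cw).round(2),'rad',(F@p/70).round(2),'gap',o['finger_gap'].round(1),'z',o['position'][2].round(1),'Fz',o['ft_force'][2].round(1),'rot',np.round(o['tool_rot'],1))
                                                                                                                                            ^^^^^^^^^^^^^^^^^^^^^
AttributeError: 'float' object has no attribute 'round'
```

```bash
sed -i "s/o\['finger_gap'\].round(1)/round(o['finger_gap'],1)/" tab.py; for a in 34.3 -55.7 -145.7 -235.7; do python3 tab.py $a 11.25; done
```

```text
t 11.47 r 70.2 phi 34.3 pull 1.01 rad -0.74 gap 24.4 z 232.3 Fz 3.4 rot [-89.9  -0.2  13.2]
[[6.5, 0.0, -12.0], [10.5, 0.0, -25.0], [12.0, 0.0, -39.0], [11.0, -0.0, -52.5], [7.0, -0.0, -65.5], [0.5, -0.0, -78.0], [-8.0, -0.0, -88.5], [-18.5, -0.0, -97.5]]
t 11.47 r 70.2 phi 34.3 pull 1.01 rad -0.74 gap 24.4 z 232.3 Fz 3.4 rot [-89.9  -0.2  13.2]
[[-12.0, -0.0, -6.5], [-25.0, -0.0, -10.5], [-39.0, -0.0, -12.0], [-52.5, -0.0, -11.0], [-65.5, -0.0, -7.0], [-78.0, -0.0, -0.5], [-88.5, -0.0, 8.0], [-97.5, -0.0, 18.5]]
t 11.47 r 70.2 phi 34.3 pull 1.01 rad -0.74 gap 24.4 z 232.3 Fz 3.4 rot [-89.9  -0.2  13.2]
[[-6.5, -0.0, 12.0], [-10.5, -0.0, 25.0], [-12.0, -0.0, 39.0], [-11.0, -0.0, 52.5], [-7.0, -0.0, 65.5], [-0.5, -0.0, 78.0], [8.0, -0.0, 88.5], [18.5, -0.0, 97.5]]
t 11.47 r 70.2 phi 34.3 pull 1.01 rad -0.74 gap 24.4 z 232.3 Fz 3.4 rot [-89.9  -0.2  13.2]
[[12.0, -0.0, 6.5], [25.0, -0.0, 10.5], [39.0, -0.0, 12.0], [52.5, -0.0, 11.0], [65.5, -0.0, 7.0], [78.0, -0.0, 0.5], [88.5, -0.0, -8.0], [97.5, -0.0, -18.5]]
```

```bash
python3 -m inch '{"slide":[[6.5,0,-12],[10.5,0,-25],[12,0,-39],[11,0,-52.5],[7,0,-65.5],[0.5,0,-78],[-8,0,-88.5],[-18.5,0,-97.5]],"rot":[[0,0,0],[0,0,0],[0,0,0],[0,0,0],[0,0,0],[0,0,0],[0,0,0],[0,0,0]],"claw":[1,1,1,1,1,1,1,1]}' 60; python3 tab.py
```

```text
t: 12.48
position: [660.7, 16.0, 232.3]
tool_rot: [-89.8, -0.3, 13.2]
ft_force: [-0.2, 5.4, 5.1]
finger_gap: 24.1
t 12.47 r 70.1 phi -55.1 pull 3.9 rad -3.78 gap 24.1 z 232.3 Fz 5.1 rot [-89.8  -0.3  13.2]
```

```bash
python3 -m inch '{"slide":[[-12,0,-6.5],[-25,0,-10.5],[-39,0,-12],[-52.5,0,-11],[-65.5,0,-7],[-78,0,-0.5],[-88.5,0,8],[-97.5,0,18.5]],"rot":[[0,0,0],[0,0,0],[0,0,0],[0,0,0],[0,0,0],[0,0,0],[0,0,0],[0,0,0]],"claw":[1,1,1,1,1,1,1,1]}' 60; python3 tab.py
```

```text
t: 13.48
position: [563.6, 9.4, 232.3]
tool_rot: [-90.1, -0.6, 13.1]
ft_force: [7.8, 2.8, 2.8]
finger_gap: 24.4
t 13.47 r 69.8 phi -143.3 pull 4.15 rad -7.14 gap 24.4 z 232.3 Fz 2.8 rot [-90.1  -0.6  13.1]
```

```bash
python3 -m inch '{"slide":[[-6.5,0,12],[-10.5,0,25],[-12,0,39],[-11,0,52.5],[-7,0,65.5],[-0.5,0,78],[8,0,88.5],[18.5,0,97.5]],"rot":[[0,0,0],[0,0,0],[0,0,0],[0,0,0],[0,0,0],[0,0,0],[0,0,0],[0,0,0]],"claw":[1,1,1,1,1,1,1,1]}' 60; python3 tab.py; python3 -c "
from h import *
print(status.get_obs()['q'])"
```

```text
t: 14.48
position: [554.8, 107.6, 232.2]
tool_rot: [-90.1, 0.1, 13.1]
ft_force: [-4.6, -1.4, 10.2]
finger_gap: 23.9
t 14.47 r 69.9 phi 126.9 pull 4.03 rad 2.6 gap 23.9 z 232.2 Fz 10.2 rot [-90.1   0.1  13.1]
[ 23.0926667   16.50819262 -44.9761544   99.50915596  12.52735049
  69.26367844  77.86046529]
```

```bash
python3 -m inch '{"slide":[[12,0,6.5],[25,0,10.5],[39,0,12],[52.5,0,11],[65.5,0,7],[78,0,0.5],[88.5,0,-8],[97.5,0,-18.5]],"rot":[[0,0,0],[0,0,0],[0,0,0],[0,0,0],[0,0,0],[0,0,0],[0,0,0],[0,0,0]],"claw":[1,1,1,1,1,1,1,1]}' 60; python3 tab.py
```

```text
t: 15.48
position: [655.0, 115.3, 232.3]
tool_rot: [-89.9, -0.1, 13.3]
ft_force: [-3.0, 4.3, 7.9]
finger_gap: 24.4
t 15.47 r 70.1 phi 35.2 pull 5.13 rad 1.23 gap 24.4 z 232.3 Fz 7.9 rot [-89.9  -0.1  13.3]
```

```bash
python3 -m inch '{"slide":[[6.5,0,-12],[10.5,0,-25],[12,0,-39],[11,0,-52.5]],"rot":[[0,0,0],[0,0,0],[0,0,0],[0,0,0]],"claw":[1,1,1,1]}' 60; python3 tab.py
```

```text
t: 15.98
position: [678.7, 66.0, 232.3]
tool_rot: [-89.9, -0.2, 13.2]
ft_force: [-0.8, 3.2, 6.5]
finger_gap: 24.1
t 15.97 r 70.2 phi -10.7 pull 3.24 rad -0.66 gap 24.1 z 232.3 Fz 6.5 rot [-89.9  -0.2  13.2]
```

```bash
python3 -m inch '{"slide":[[-4,0,-13],[-10.5,0,-25.5],[-19,0,-36],[-29.5,0,-45]],"rot":[[0,0,0],[0,0,0],[0,0,0],[0,0,0]],"claw":[1,1,1,1]}' 60; python3 tab.py -55.7 11.25
```

```text
t: 16.48
position: [660.2, 15.3, 232.3]
tool_rot: [-89.9, -0.3, 13.2]
ft_force: [-0.3, 5.0, 7.0]
finger_gap: 24.4
t 16.48 r 70.1 phi -55.8 pull 3.49 rad -3.57 gap 24.4 z 232.3 Fz 7.0 rot [-89.9  -0.3  13.2]
[[-12.0, -0.0, -6.5], [-25.0, -0.0, -10.5], [-39.0, -0.0, -12.0], [-52.5, -0.0, -11.0], [-65.5, -0.0, -7.0], [-78.0, -0.0, -0.5], [-88.5, -0.0, 8.0], [-97.5, -0.0, 18.5]]
```

```bash
python3 -m inch '{"slide":[[-12,0,-6.5],[-25,0,-10.5],[-39,0,-12],[-52.5,0,-11]],"rot":[[0,0,0],[0,0,0],[0,0,0],[0,0,0]],"claw":[1,1,1,1]}' 60; python3 tab.py
```

```text
t: 16.98
position: [613.8, -7.0, 232.3]
tool_rot: [-89.9, -0.6, 13.2]
ft_force: [7.0, 5.1, 3.1]
finger_gap: 24.7
t 16.98 r 70.0 phi -98.9 pull 7.35 rad -4.51 gap 24.7 z 232.3 Fz 3.1 rot [-89.9  -0.6  13.2]
```

```bash
python3 -m inch '{"slide":[[-13,0,4],[-25.5,0,10.5]],"rot":[[0,0,0],[0,0,0]],"claw":[1,1]}' 60; python3 tab.py
```

```text
t: 17.23
position: [587.7, -3.9, 232.3]
tool_rot: [-90.0, -0.7, 13.1]
ft_force: [9.5, 3.1, 1.4]
finger_gap: 24.5
t 17.23 r 69.9 phi -120.6 pull 8.17 rad -5.75 gap 24.5 z 232.3 Fz 1.4 rot [-90.   -0.7  13.1]
```

```bash
python3 -m inch '{"slide":[[-10.5,0,8.5],[-19.5,0,19]],"rot":[[0,0,0],[0,0,0]],"claw":[1,1]}' 60; python3 tab.py
```

```text
t: 17.48
position: [565.4, 8.0, 232.3]
tool_rot: [-90.2, -0.8, 13.0]
ft_force: [11.0, 1.1, -0.0]
finger_gap: 24.0
t 17.48 r 69.7 phi -141.4 pull 7.91 rad -7.63 gap 24.0 z 232.3 Fz -0.0 rot [-90.2  -0.8  13. ]
```

```bash
python3 -m inch '{"slide":[[-6.5,0,12],[-10.5,0,25]],"rot":[[0,0,0],[0,0,0]],"claw":[1,1]}' 60; python3 tab.py
```

```text
t: 17.73
position: [549.3, 26.1, 232.3]
tool_rot: [-90.4, -0.6, 12.8]
ft_force: [8.8, -5.6, 1.7]
finger_gap: 24.2
t 17.73 r 69.7 phi -161.5 pull 9.35 rad -4.5 gap 24.2 z 232.3 Fz 1.7 rot [-90.4  -0.6  12.8]
```

```bash
python3 -m inch '{"slide":[[-0.7,0,7],[-1,0,14]],"rot":[[0,0,0],[0,0,0]],"claw":[1,1]}' 60; python3 tab.py; python3 -m inch '{"slide":[[0,0,0],[0,0,0]],"rot":[[0,0,0],[0,0,0]],"claw":[1,1]}' 60; python3 tab.py
```

```text
t: 17.98
position: [543.7, 36.7, 232.2]
tool_rot: [-90.6, -0.3, 12.7]
ft_force: [3.7, -7.9, 6.3]
finger_gap: 24.2
t 17.98 r 69.8 phi -171.4 pull 8.75 rad -0.51 gap 24.2 z 232.2 Fz 6.3 rot [-90.6  -0.3  12.7]
t: 18.23
position: [543.2, 38.1, 232.2]
tool_rot: [-90.5, -0.3, 12.8]
ft_force: [3.4, -6.2, 5.9]
finger_gap: 24.8
t 18.23 r 69.8 phi -172.5 pull 7.01 rad -0.94 gap 24.8 z 232.2 Fz 5.9 rot [-90.5  -0.3  12.8]
```

```bash
python3 -m inch '{"slide":[[0.3,0,6],[1,0,12]],"rot":[[0,0,0],[0,0,0]],"claw":[1,1]}' 60; python3 tab.py; python3 -m inch '{"slide":[[0,0,0],[0,0,0],[0,0,0],[0,0,0]],"rot":[[0,0,0],[0,0,0],[0,0,0],[0,0,0]],"claw":[1,1,1,1]}' 60; python3 tab.py
```

```text
t: 18.48
position: [540.3, 47.1, 232.2]
tool_rot: [-90.7, -0.0, 12.6]
ft_force: [-2.0, -10.3, 11.7]
finger_gap: 24.3
t 18.48 r 69.9 phi 179.7 pull 9.62 rad 4.29 gap 24.3 z 232.2 Fz 11.7 rot [-90.7  -0.   12.6]
t: 18.98
position: [540.1, 48.6, 232.2]
tool_rot: [-90.6, -0.1, 12.7]
ft_force: [-1.2, -8.1, 10.3]
finger_gap: 24.2
t 18.98 r 69.9 phi 178.4 pull 7.66 rad 2.8 gap 24.2 z 232.2 Fz 10.3 rot [-90.6  -0.1  12.7]
```

```bash
python3 -m inch '{"slide":[[0,0,-2],[0,0,-4],[0,0,-5],[0,0,-5]],"rot":[[0,0,0],[0,0,0],[0,0,0],[0,0,0]],"claw":[1,1,1,1]}' 60; python3 tab.py; python3 -c "
from h import *
o=status.get_obs();print(o['ft_force'])"
```

```text
t: 19.48
position: [540.2, 48.2, 232.2]
tool_rot: [-90.3, -0.1, 12.9]
ft_force: [-1.9, -2.5, 10.5]
finger_gap: 24.0
t 19.48 r 69.9 phi 178.8 pull 2.04 rad 2.37 gap 24.0 z 232.2 Fz 10.5 rot [-90.3  -0.1  12.9]
[-1.8966681  -2.49353831 10.48967812]
```

```bash
python3 -m inch '{"slide":[[0,0,-1],[0,0,-1.5],[0,0,-1.5],[0,0,-1.5],[0,0,-1.5],[0,0,-1.5]],"rot":[[0,0,0],[0,0,0],[0,0,0],[0,0,0],[0,0,0],[0,0,0]],"claw":[0.5,0,-0.5,-1,-1,-1]}' 20; python3 tab.py;  python3 -m inch '{"slide":[[0,-15,0],[0,-40,0],[0,-80,0],[0,-120,0],[0,-120,0],[-60,-120,0],[-120,-120,0],[-120,-120,0]],"rot":[[0,0,0],[0,0,0],[0,0,0],[0,0,0],[0,0,0],[0,0,0],[0,0,0],[0,0,0]],"claw":[-1,-1,-1,-1,-1,-1,-1,-1]}'
python3 - <<'E'
from h import *
s,o=shot('top','top9');print(o['position'],o['ft_force'])
w,o=shot('wrist','w9')
c=np.zeros((598,644,3),np.uint8);c[:]=cv2.resize(s['color'][185:315,225:365],None,fx=4.6,fy=4.6);cv2.imwrite('pics/c9.png',c)
E
```

```text
t: 20.23
position: [540.2, 52.0, 231.0]
tool_rot: [-89.9, -0.1, 13.2]
ft_force: [0.5, 0.1, 0.8]
finger_gap: 85.6
t 20.23 r 69.2 phi 175.7 pull 0.02 rad -0.49 gap 85.6 z 231.0 Fz 0.8 rot [-89.9  -0.1  13.2]
t: 21.22
position: [418.6, 23.0, 349.8]
tool_rot: [-90.2, 0.1, 13.0]
ft_force: [0.9, 1.0, -0.2]
finger_gap: 85.2
[418.63280523  22.9811191  349.79214541] [ 0.87551156  1.02659278 -0.17918156]
```

View pics/w9.png

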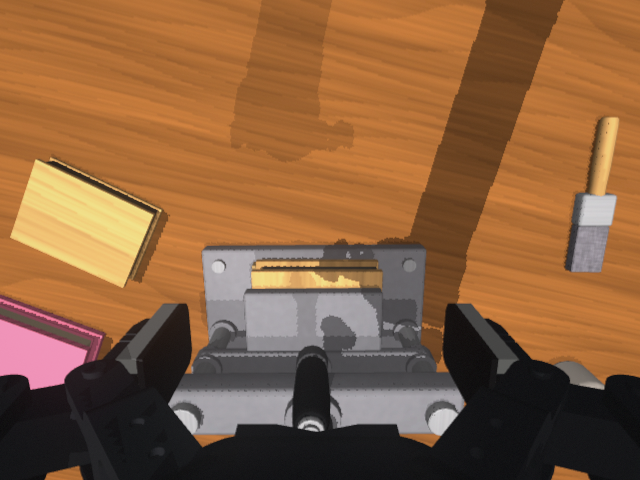

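The wrist view shows the platen down on the bundle, whose front edge runs from (251,270) to (383,270). The crank is free at the front (312,380) and the gripper is clear.

```bash
python3 - <<'E'
from h import *
s,o=ld('w9')
for u,v,z in [(251,270,88),(383,270,88),(204,248,25),(425,246,25)]:
  P=atz(s,u,v,z,o);d=P[:2]-C;print((d@X).round(1),(d@Y).round(1))
a,b=[ld(k)[0]['color'].astype(int) for k in('top0','top9')]
for n,(u,v) in dict(jar=(165,240),brush=(188,330),spare=(487,295)).items():
  print(n,(abs(a-b).max(2)[v-35:v+35,u-30:u+30]>60).sum())
E
python3 -m inch '{"slide":[[0,0,0],[0,0,0],[0,0,0],[0,0,0]],"rot":[[0,0,0],[0,0,0],[0,0,0],[0,0,0]],"claw":[-1,-1,-1,-1]}'
```

```text
-104.7 -68.4
-104.3 75.9
-111.4 -135.9
-113.1 136.5
jar 0
brush 65
spare 0
t: 21.82
position: [423.6, 24.5, 350.8]
tool_rot: [-89.9, -0.1, 13.2]
ft_force: [1.1, 0.2, -0.0]
finger_gap: 85.4
```

```bash
python3 -c "
from plant import close_job
print(close_job())"
```

```text
the job is handed in; nothing more can be done
None
```

The bundle is pushed home and nipped, the crank is released, and I handed the job in at about 22 s. The interface gives no verdict, so the results below are my own checks.

- **Bundle:** before the wind, its front and back edges put its centre 2 to 4 mm short of the press axis and 0 to 3 mm to the side. After release, the wrist picture shows about 3–4 mm short and 3–4 mm to the side. It is square to within 1° in both, and the limits are 12 mm and 0.08 rad.
- **Nip:** I wound clockwise for about 1.6 turns with the sleeve held throughout. The pull ran free at 3.2 to 5.1 N and started to rise at around 1.3 turns. It ended at 9.6 N while moving, about 5.7 N above free and inside the 9 to 10 N firm range. One reading mid-rise dipped to 7.9 N, so I judged the trend, not single values. I could not read the nip force itself, neither its peak nor what remained after release.
- **Release:** I eased the grip to 2 N before opening. The tool then read about 1 N or less, and the arm is clear of everything.
- **Bystanders:** the jar and spare book show no change in the top pictures. The brush area changed by a few pixels, which I took for the arm's shadow and did not check further.

**What went wrong on the way:** the first push passed over the bundle because the open fingertips stand farther back than I assumed. The second try then reached joint 4's range limit, reading 143.306° against 143.3°, and I backed off at once. That reading may count against the run if the limit is judged to the hundredth of a degree.

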